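Set the spring-footed stop pin in the hidden notch of a setting rail

ROBOT

A 6-joint arm with a two-finger parallel gripper is mounted at the origin on a cart in front of the work surface, level with it; the furniture and walls round the work are solid. World frame = base frame: x ahead of the robot, y to its left, z up, the work surface at z = 0. Lengths are in mm, angles in rad, forces in N, time in s.
With the tool pointing down it reaches from about 350 to 1000 mm from the base axis. Payload 7.1 kg.
Tool frame: the origin (TCP) lies at the very end of the fingers, on their centre line; the grasp point (between the pads) lies 19 mm behind it; z points along the fingers, y is the direction in which the jaws open and shut (so a half turn about z gives the same grasp; the last joint's range is limited). The gripper opens to 85 mm and grips with 20 to 120 N. Pads are 22 mm wide; open, the fingers measure 114 mm over their backs; the gripper's body (76 mm by 85 mm) begins 54 mm behind the grasp point. The pads swing forward as they close: fully open they stand 13 mm farther back than shut.
Start: joints at [1.228, 0.423, 1.63, -0, 1.089, -0.019], TCP at [198.825, 592.514, 231.319] pointing down, gripper open.
Joint ranges: [-3, 3], [-0.9, 2.11], [0.09, 2.58], [-1.31, 4.45], [0.11, 2.69], [-2.54, 2.54]. Speed limits (rad/s): [2.39, 2.39, 3.01, 3.14, 3.14, 3.14].

INTERFACE

Orientations are given as a 3x3 rotation matrix whose columns are the frame's x, y, z axes.
In Python, from station import r gives the robot as it stands.
- The arm moves only by the shell command python3 -m creep 'ROWS' [FORCE]. ROWS is JSON, a list of rows, each a list of 7 numbers: the turn, a rotation vector about the tool's x, y, z in degrees, then the shift along the tool's x, y, z in m, then the opening, from 0 (shut) to 1 (fully open). In form: [[ax, ay, az, tx, ty, tz, fingers], ...]. A call has 1 to 5 rows; each row shifts and turns the commanded pose from where the row before left it, along the tool's axes as they then stand; what a row does not reach is not made up. A row lasts 1/8 s, in which the tool goes at most 62.5 mm and 10.7 degrees, less where a joint would pass 70% of its speed; a pose out of reach is approached as far as the arm can. A call is refused whole if a number of a shift passes 0.0625 or a number of a turn 10.7, either way. A call with a gripper value outside its range is refused whole. The fingers move at their own pace and stop on an object; FORCE is the grip in N (left out, the last holds). Time passes only in rows, so rows that do not move let the fingers close. It gives the time, the measured TCP pose, the force and the opening at its end, in the units of the state.
- r.state(): the state, without advancing time (a new reading comes with each control period).
- r.read_camera(name): name is "scene" or "top"; returns the picture (420x560x3 uint8, red, green, blue); there is no depth.
- r.calibration(name): a dict with "mtx" (3x3 intrinsics, pixels), "dist" ([k1, k2, p1, p2, k3] as OpenCV has them; the pictures are not rectified), "position" and "attitude" of the camera in the world. Camera axes: x right, y up, looking along -z (the intrinsics and any distortion apply to the point x, -y, -z); pixel columns grow to the right and rows downward; lengths in mm; the calibration is good to about 2 mm. A picture is of the moment at which its call begins. calibration takes no time and is no camera call.
- r.close_job(): hands the job in, once; it reports no verdict.
The state is a dict: "time_s": time; "joints": joint angles; "qd": joint speeds; "tau": joint torques, N m; "tool_pos": TCP position; "eef_rot": TCP orientation; "wrist_force": force on the tool from outside, world axes, zero at the start; "wrist_torque": the same for the moment, N m; "finger_gap": finger opening in mm.
Only numpy, scipy, OpenCV 4.12 (cv2) and the standard library are available. Lean on these libraries where they do the work, as an engineer would, in place of code of your own. Each camera call takes 0.05 s, during which the arm holds its last target.

TASK

Take the stop pin out of its stand, put its foot down through the wide opening at the left end of the slotted setting rail, and draw it along the slot with the sprung foot bearing lightly on the tracks inside until the foot drops into the notch that is hidden under the cover. Stop there without forcing it against the notch, and leave the pin released, upright and fully home with its flange flat on the rail's cover; do not disturb the V-block, the brass weight or the turned shaft.

Things in the scene. Friction and masses are not known exactly. Their poses are not given: they have to be found in the camera images.
- rail: fixed setting rail, a metal bar 50 (x) x 290 (y) x 40 mm high; origin at the centre of its underside on the bench, z up. A slot 11 mm wide along its y runs through the 6 mm thick steel cover, from the entry opening near its +y end. Inside, the foot of the pin must not push on the tracks or the notch's ends with more than 25 N: more damages them
- rail_mid (a point): point on the cover's top at rail y = 0. Under the cover (underside 34 mm above the bench) two level tracks, tops at 20 mm, lie hidden under the slot's lips, and run under the entry too. Both are interrupted by one notch 25 mm long, 8 mm deep, square-ended, centred somewhere from rail y = -40 to +20 mm: unseen, unmeasured, different each time. It holds the foot with about 2 mm play either way along y
- rail_entry (a point): centre of the entry opening, a square 29 x 29 mm in the rail's cover at the rail's left (+y) end, at the height of the cover's top (40 mm above the bench); axes as the rail's. The slot leaves it towards the rail's -y
- rail_slot_end (a point): the closed end of the slot (rail y = -75 mm), at the height of the cover's top; axes as the rail's
- pin_handle (a point): middle of the handle of the loose stop pin (about 0.15 kg), z along the pin, up when it stands. Handle: black ribbed cylinder 18 mm in diameter, 50 mm long (25 mm above and below this point). Under it a round steel flange 36 mm in diameter, 6 mm thick, its underside 31 mm below this point
- pin_flange (a point): centre of the flange's underside. From it an 8 mm stem goes down to a round foot 24 mm in diameter, 4 mm thick, underside 27 mm below this point. Stem and foot slide up into the pin up to 12 mm against a spring (3 N to start, then 0.3 N per mm), which outweighs the pin: on the tracks, let go, the flange stays 7 mm above the cover; only in the notch does it come down flat on the cover
- pin_stand: fixed aluminium block 60 x 60 x 32 mm with a 28 mm hole, in which the pin stands at the start with its flange on the block; origin at the centre of the underside
- v_block: loose steel V-block 52 x 48 x 40 mm, bystander; origin at the centre of the underside
- weight_100: loose brass knob weight 24 mm in diameter, 40 mm high, bystander; origin at the centre of the underside
- turned_shaft: loose stepped steel shaft lying down, 20 x 74 x 18 mm, bystander; origin at the centre of the underside

How it is judged (in metres and radians):
On the way, in this order (a step that is already met when the one before it is completed fails the run):
1. the pin's foot is down through the entry opening, below the cover (horizontal distance between pin_handle and rail_entry below 0.012 m and z of pin_handle in the frame of rail_entry below 0.046 m), for 0.1 s.
2. the foot has been drawn under the lips of the slot (y of pin_handle in the frame of rail below 0.047 m and z of pin_handle in the frame of rail_entry below 0.046 m), for 0.1 s.
At the end, for the whole second after the job is handed in: the pin stands by itself in the slot, its foot in the notch: flange on the cover within 2 mm of height (spring fully out, which only the notch allows), centred on the slot within 5 mm, upright within 0.06 rad, at rest and released (z of pin_handle in the frame of rail_entry between 0.029 and 0.033 m and x of pin_handle in the frame of rail_entry between -0.005 and 0.005 m and y of pin_handle in the frame of rail between -0.05 and 0.03 m and angle between pin_handle's own z axis and vertical below 0.06 rad and contact force between rail and pin above 0.3 N and linear speed of pin below 0.01 m/s); the robot touches nothing.
It fails at once if the foot is forced against the tracks or the notch with more than 25 N (contact force between foot_c0 and rail above 25 N).
It fails at once if the V-block is moved by more than 20 mm (distance of v_block from where it was at the start of the episode above 0.02 m).
It fails at once if the brass weight is moved by more than 20 mm (distance of weight_100 from where it was at the start of the episode above 0.02 m).
It fails at once if the turned shaft is moved by more than 20 mm (distance of turned_shaft from where it was at the start of the episode above 0.02 m).
It also fails if it takes over 64 s, if anything falls off the work surface, if the arm or the gripper's body presses on something with over 40 N, if the wrist force passes 120 N, or if a joint passes its speed limit or range.

## Working session

There is one attempt and no reset: what is moved stays moved. The work goes in short steps, Python scripts to look and compute and a shell command to move; the robot and the scene stay as the last step left them, time stands still between calls to the robot, and variables do not carry over. Pictures are saved under pics/ and viewed, and the job is handed in when it is done.

```bash
ls -la; mkdir -p pics
python3 - <<'E'
from station import r
import cv2,numpy as np
np.set_printoptions(precision=4,suppress=True)
s=r.state()
for k,v in s.items(): print(k,v)
for n in("scene","top"):
    im=r.read_camera(n); cv2.imwrite(f"pics/{n}0.png",im[:,:,::-1]); print(n,r.calibration(n))
E
```

```text
total 12
drwxr-xr-x  3 agent agent 4096 Dec  7 08:14 .
drwxr-xr-x 23 root  root  4096 Dec  7 08:14 ..
drwxr-xr-x  2 agent agent 4096 Dec  7 08:14 pics
time_s 0.0
joints [ 1.228   0.4239  1.6307 -0.      1.0886 -0.019 ]
qd [0.002  0.0012 0.0003 0.0005 0.0005 0.0015]
tau [ -0.0005 -55.7371 -28.1744  -0.0002   0.0075   0.    ]
tool_pos [198.6556 592.0211 230.5392]
eef_rot [[-0.948   0.3182 -0.0005]
 [ 0.3182  0.948  -0.0014]
 [ 0.     -0.0015 -1.    ]]
wrist_force [0.1583 0.0307 0.2113]
wrist_torque [-0.0461 -0.0042  0.03  ]
finger_gap 85.6262789498187
scene {'mtx': array([[529.8857,   0.    , 288.6963],
       [  0.    , 529.8857, 210.9472],
       [  0.    ,   0.    ,   1.    ]]), 'dist': array([0.0615, 0.    , 0.    , 0.    , 0.    ]), 'position': array([ -91.2416, 1036.577 , 1251.717 ]), 'attitude': array([[-0.8647,  0.3709, -0.3388],
       [-0.5023, -0.6279,  0.5946],
       [ 0.0078,  0.6843,  0.7292]])}
top {'mtx': array([[464.5037,   0.    , 275.0175],
       [  0.    , 464.5037, 207.5327],
       [  0.    ,   0.    ,   1.    ]]), 'dist': array([-0.0319,  0.    ,  0.    ,  0.    ,  0.    ]), 'position': array([ 382.683 ,   66.3177, 1246.0171]), 'attitude': array([[-0.006 ,  0.9986, -0.0517],
       [-1.    , -0.0064, -0.0068],
       [-0.0071,  0.0517,  0.9986]])}
```

View pics/scene0.png

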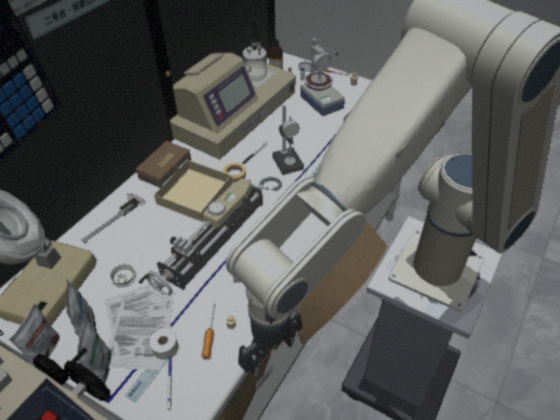

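View pics/top0.png

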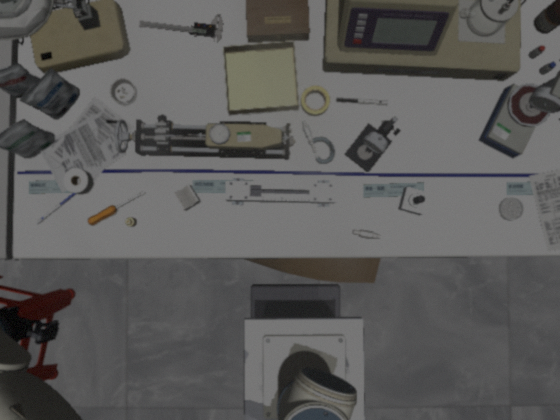

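The scene view has the arm blocking most of the work. The top view shows the rail around (228–335, 180–205), entry at about (256,190), the stand with the pin at about (412,200), the V-block at (187,197), the brass weight at (131,222) and the shaft at (366,234). I'll enlarge the top view.

Run:
```python
import cv2,numpy as np
im=cv2.imread("pics/top0.png")
def f(x0,x1,y0,y1,s,n):
    c=cv2.resize(im[y0:y1,x0:x1],None,fx=s,fy=s,interpolation=cv2.INTER_CUBIC); c=cv2.convertScaleAbs(c,alpha=1.5)
    cv2.imwrite(f"pics/{n}.png",c)
f(220,345,170,215,6,"rail0"); f(390,440,175,225,10,"stand0")
```

```text
(no output)
```

View pics/rail0.png

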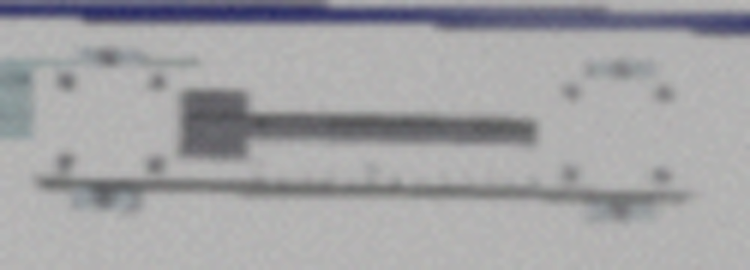

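View pics/stand0.png

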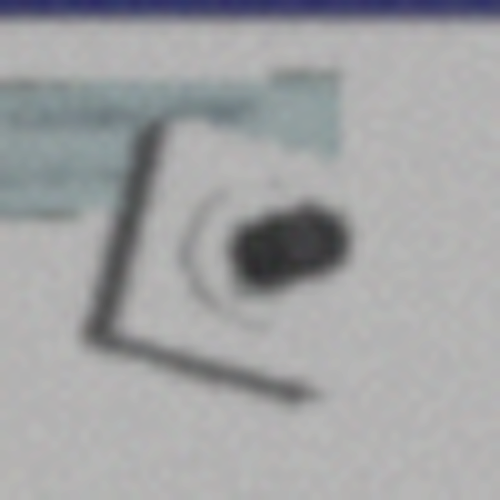

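```bash
cat > h.py <<'E'
from station import r
import cv2,numpy as np
np.set_printoptions(precision=3,suppress=True)
def ray(n,px):
    c=r.calibration(n); p=cv2.undistortPoints(np.array(px,float).reshape(-1,1,2),c["mtx"],c["dist"]).reshape(-1,2)
    d=np.c_[p[:,0],-p[:,1],-np.ones(len(p))]@np.array(c["attitude"]).T
    return np.array(c["position"]),d
def onz(n,px,z):
    o,d=ray(n,px); return o+d*((z-o[2])/d[:,2])[:,None]
def proj(n,P):
    c=r.calibration(n); q=(np.array(P,float).reshape(-1,3)-c["position"])@np.array(c["attitude"]); q=q*[1,-1,-1]
    return cv2.projectPoints(q,np.zeros(3),np.zeros(3),c["mtx"],c["dist"])[0].reshape(-1,2)
def blobs(im,x0,x1,y0,y1,th,mn=20):
    g=cv2.cvtColor(im,cv2.COLOR_BGR2GRAY)[y0:y1,x0:x1]
    m=(g<th).astype(np.uint8); n,l,s,c=cv2.connectedComponentsWithStats(m)
    out=[]
    for i in range(1,n):
        if s[i,4]>=mn: ys,xs=np.nonzero(l==i); out.append((s[i]+[x0,y0,0,0,0],np.c_[xs+x0,ys+y0]))
    return out
E
python3 - <<'E'
from h import *
im=cv2.imread("pics/top0.png")
g=cv2.cvtColor(im,cv2.COLOR_BGR2GRAY)
print(g[190,245:320]); print(g[182:202,255]); print(g[182:202,290]); print(g[182:202,300]); print(g[182:202,275])
print(g[195:206,408:430])
E
```

```text
[119 119 117 118 108  83  67  65  66  65  64  63  66  66  65  66  65  61
  55  60  63  65  68  66  65  68  65  68  65  64  59  59  60  58  59  59
  60  60  62  63  61  64  58  61  63  65  61  62  68  70  68  70  71  70
  70  67  69  74  71  72  75  76  85  87 102 116 120 118 118 119 119 119
 118 120 116]
[120 121 109  78  65  68  63  60  64  71  70  68  66  75  94 115 119 114
  86  83]
[118 118 121 118 119 120 112  86  65  66  74  88 110 117 118 120 120 115
 106  83]
[118 118 118 120 121 118 114  96  67  65  68  84 110 119 120 120 120 117
 110  89]
[121 121 118 119 121 120 112  76  59  63  74  94 111 118 120 117 115 111
  99  79]
[[117 113 104 108 113 116 116 119 112 108 105  95  81  84  98 109 112 120
  121 122 118 118]
 [117 106 105 115 118 114 109 103  85  72  68  61  53  53  62  79  97 115
  119 118 119 120]
 [113 101 108 117 113  97  78  66  52  41  43  44  46  40  42  53  82 108
  119 117 121 118]
 [106 101 116 118 108  78  49  39  36  36  40  42  43  43  38  43  66 103
  116 121 119 118]
 [ 99 105 116 117  98  65  39  38  36  34  38  42  43  44  39  42  64 105
  119 121 119 121]
 [ 96 106 117 115  98  59  38  33  35  32  34  42  44  42  40  47  75 108
  119 119 119 121]
 [ 98 105 115 116 106  71  41  31  34  31  36  37  41  42  53  69  93 113
  120 117 119 119]
 [108 101 111 118 110  80  52  35  36  39  45  53  62  72  83 101 114 119
  119 120 118 120]
 [114  98 106 115 111  92  74  60  54  61  72  88 102 105 110 115 119 120
  118 118 121 119]
 [114 103  97 108 112 100  91  89  88  93 103 113 115 116 118 120 120 121
  123 118 122 119]
 [117 115 105 102 110 110 112 113 112 112 116 119 119 117 118 120 120 120
  120 119 117 120]]
```

```bash
cat >> h.py <<'E'
def edges(v,th):
    v=np.array(v,float); i=np.nonzero((v[:-1]-th)*(v[1:]-th)<0)[0]
    return i+(th-v[i])/(v[i+1]-v[i])
E
python3 - <<'E'
from h import *
im=cv2.imread("pics/top0.png")
g=cv2.cvtColor(im,cv2.COLOR_BGR2GRAY)
pts=[]
for c in range(266,306):
    e=edges(g[184:199,c],92)+184
    pts.append((c,e[0],e[1]))
pts=np.array(pts)
P1=onz("top",pts[:,[0,1]],40);P2=onz("top",pts[:,[0,2]],40)
M=(P1+P2)/2
k=np.polyfit(M[:,1],M[:,0],1); print("slot x=k*y+b",k,"width",(P1-P2)[:,0].mean(),"std",np.std(M[:,0]-np.polyval(k,M[:,1])))
yaw=-np.arctan(k[0]); print("yaw",np.degrees(yaw))
# entry
ex=[];ey=[]
for rr in range(186,195):
    e=edges(g[rr,240:330],92)+240; ex.append((rr,*e[:2],e[-1])); 
for c in range(252,260):
    e=edges(g[180:199,c],92)+180; ey.append((c,*e[:2]))
print(np.array(ex));print(np.array(ey))
L=onz("top",[(e[1],e[0]) for e in ex],40).mean(0); R=[e for e in ex if e[0] in(186,187,195)]
R=onz("top",[(e[2],e[0]) for e in R],40).mean(0)
T=onz("top",[(e[0],e[1]) for e in ey],40).mean(0);B=onz("top",[(e[0],e[2]) for e in ey],40).mean(0)
print("L",L,"R",R,"T",T,"B",B)
E_=onz("top",[(e[3],e[0]) for e in ex if e[0] in(190,191,192)],40).mean(0);print("slotend",E_)
# pin
ms=(g<75).astype(np.uint8)
b=[x for x in blobs(im,400,432,188,208,78,20)]
for s,p in b:
    print(s); c=p.mean(0); print(c, "at z=63", onz("top",[c],63))
    u,S,v=np.linalg.svd(p-c); print(v[0],(p-c)@v[0] @ np.zeros(0) if 0 else [((p-c)@v[0]).min(),((p-c)@v[0]).max()])
print("nadir",proj("top",[382.68,66.3,0]))
E
```

```text
Traceback (most recent call last):
IndexError: index 1 is out of bounds for axis 0 with size 1
```

```bash
cat > m.py <<'E'
from h import *
im=cv2.imread("pics/top0.png")
g=cv2.cvtColor(im,cv2.COLOR_BGR2GRAY)
TH=92.3
pts=[]
for c in range(266,306):
    e=edges(g[184:199,c],TH)+184
    pts.append((c,e[0],e[1]))
pts=np.array(pts)
P1=onz("top",pts[:,[0,1]],40);P2=onz("top",pts[:,[0,2]],40)
M=(P1+P2)/2
k=np.polyfit(M[:,1],M[:,0],1); print("slot x=k*y+b",k,"width",(P1-P2)[:,0].mean(),"std",np.std(M[:,0]-np.polyval(k,M[:,1])))
print("yaw",np.degrees(-np.arctan(k[0])))
ex=[];ey=[]
for rr in range(186,195):
    e=edges(g[rr,240:330],TH)+240; ex.append((rr,*e[:2],e[-1])); 
for c in range(252,260):
    e=edges(g[180:199,c],TH)+180; ey.append((c,*e[:2]))
L=onz("top",[(e[1],e[0]) for e in ex],40).mean(0)
R=onz("top",[(e[2],e[0]) for e in ex if e[0] in(186,187)],40).mean(0)
T=onz("top",[(e[0],e[1]) for e in ey],40).mean(0);B=onz("top",[(e[0],e[2]) for e in ey],40).mean(0)
print("L",L,"R",R,"T",T,"B",B)
print("slotend",onz("top",[(e[3],e[0]) for e in ex if e[0] in(190,191,192)],40).mean(0))
for s,p in blobs(im,400,432,188,208,78,20):
    c=p.mean(0); print(s,c, "at z=63", onz("top",[c],63))
    u,S,v=np.linalg.svd(p-c); print(v[0],((p-c)@v[0]).min(),((p-c)@v[0]).max())
print("nadir",proj("top",[382.68,66.3,0]))
E
python3 m.py
```

```text
slot x=k*y+b [  0.029 486.945] width 10.98329643473897 std 0.14290879141634671
yaw -1.659641547042312
L [491.318 140.242  40.   ] R [500.277 111.507  40.   ] T [505.305 125.058  40.   ] B [476.037 125.168  40.   ]
slotend [487.687 -13.225  40.   ]
[400 188   6  20  47] [402.362 196.702] at z=63 [[ 469.578 -251.118   63.   ]]
[ 0.235 -0.972] -10.564473882258932 9.078470846665809
[413 196  12   8  74] [418.365 199.419] at z=63 [[ 462.37  -291.992   63.   ]]
[ 0.966 -0.26 ] -5.591380007377039 5.810296759563119
nadir [[278.332 231.567]]
```

The top view gives clean values:
- **Rail:** the entry centre is at about (490.7, 125.9), the slot end at (486.6, −13.2), and the yaw is −1.66°. The measured slot width of 10.98 mm against the nominal 11 mm supports the fit.
- **Pin:** the axis is at about (462.4, −292.0).

I'll turn the tool so the jaws open across the slot (tool x along rail +y, tool y along world +x), then travel to the stand.

```bash
python3 -m creep '[[0,0,10.6,0,0,0,1],[0,0,10.6,0,0,0,1],[0,0,10.6,0,0,0,1],[0,0,10.6,0,0,0,1],[0,0,10.6,0,0,0,1]]' 40; python3 -m creep '[[0,0,10,0,0,0,1],[0,0,10,0,0,0,1],[0,0,0,0,0.05,0,1],[0,0,0,-0.03,0.05,0,1],[0,0,0,-0.05,0.05,0,1]]'; python3 -c "
from h import *
print(r.state()['eef_rot'])"
```

```text
time_s: 0.72
tool_pos: [198.7, 592.2, 230.8]
eef_rot: [[-0.311, 0.951, -0.0], [0.951, 0.311, -0.001], [-0.001, -0.001, -1.0]]
wrist_force: [-0.2, 0.6, 0.2]
finger_gap: 85.4
time_s: 1.35
tool_pos: [342.4, 514.0, 230.8]
eef_rot: [[0.026, 1.0, 0.0], [1.0, -0.026, 0.0], [0.0, 0.0, -1.0]]
wrist_force: [0.6, 0.4, 0.5]
finger_gap: 85.7
[[ 0.026  1.     0.   ]
 [ 1.    -0.026  0.   ]
 [ 0.     0.    -1.   ]]
```

```bash
python3 -m creep '[[0,0,0.2,-0.05,0.035,0,1],[0,0,0,-0.055,0.035,0,1],[0,0,0,-0.055,0.03,0,1],[0,0,0,-0.055,0.02,0,1],[0,0,0,-0.055,0.02,0,1]]'; python3 -m creep '[[0,0,0,-0.055,0,0,1],[0,0,0,-0.055,0,0,1],[0,0,0,-0.055,0,0,1],[0,0,0,-0.055,0,0,1],[0,0,0,-0.055,0,0,1]]';python3 -m creep '[[0,0,0,-0.055,0,0,1],[0,0,0,-0.055,0,0,1],[0,0,0,-0.055,0,0,1],[0,0,0,-0.055,0,0,1],[0,0,0,0,0,0,1]]'
python3 - <<'E'
from h import *
im=r.read_camera("scene"); cv2.imwrite("pics/scene1.png",im[:,:,::-1])
im=r.read_camera("top"); cv2.imwrite("pics/top1.png",im[:,:,::-1])
print(r.state()['tool_pos'],r.state()['time_s'],proj("scene",[[462.4,-292,63],[490.7,125.9,40]]))
E
```

```text
time_s: 1.98
tool_pos: [471.7, 240.9, 231.1]
eef_rot: [[0.031, 1.0, -0.0], [1.0, -0.031, -0.0], [-0.0, -0.0, -1.0]]
wrist_force: [0.6, -0.3, 0.7]
finger_gap: 85.3
time_s: 2.6
tool_pos: [462.5, -33.7, 231.3]
eef_rot: [[0.03, 1.0, -0.0], [1.0, -0.03, 0.0], [0.0, -0.0, -1.0]]
wrist_force: [0.1, -0.6, 0.3]
finger_gap: 85.3
time_s: 3.22
tool_pos: [455.9, -255.2, 231.1]
eef_rot: [[0.035, 0.999, 0.0], [0.999, -0.035, -0.001], [-0.001, 0.0, -1.0]]
wrist_force: [-0.3, -1.0, 0.4]
finger_gap: 85.4
[ 455.643 -252.044  230.816] 3.325 [[340.307 145.893]
 [270.665 224.517]]
```

View pics/scene1.png

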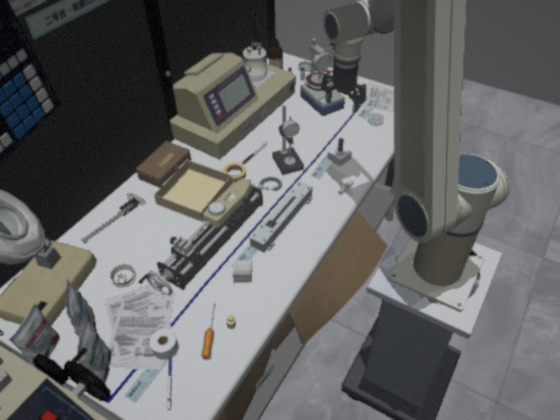

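The scene view is now clear: pin handle at about (340,145), stand beside it, rail from (255,245) to (310,188), gripper at about (348,95). I'll triangulate the handle and cross-check the entry.

Run:
```python
from h import *
im=cv2.imread("pics/scene1.png")
c=cv2.convertScaleAbs(cv2.resize(im[180:250,245:320],None,fx=8,fy=8,interpolation=cv2.INTER_CUBIC),alpha=1.3);cv2.imwrite("pics/s_rail.png",c)
c=cv2.convertScaleAbs(cv2.resize(im[125:175,315:365],None,fx=10,fy=10,interpolation=cv2.INTER_CUBIC),alpha=1.3);cv2.imwrite("pics/s_pin.png",c)
for s,p in blobs(im,325,355,130,165,70,10):
    print(s,p.mean(0))
print(proj("scene",[[462.4,-292,88],[462.4,-292,63],[462.4,-292,38]]))
for n,q in(("t",(418.365,199.419)),):
    pass
```

```text
[339 139   4  12  33] [340.182 144.848]
[[340.889 140.259]
 [340.307 145.893]
 [339.738 151.413]]
```

View pics/s_pin.png

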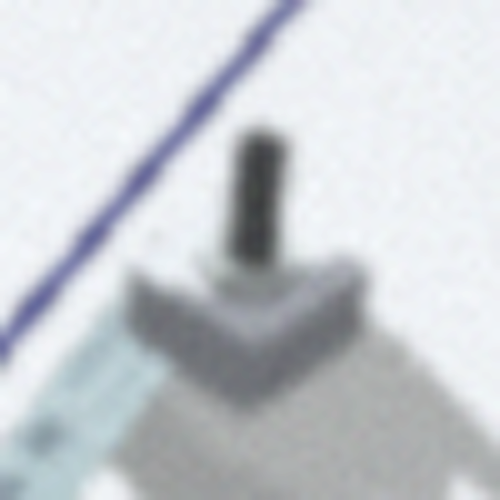

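View pics/s_rail.png

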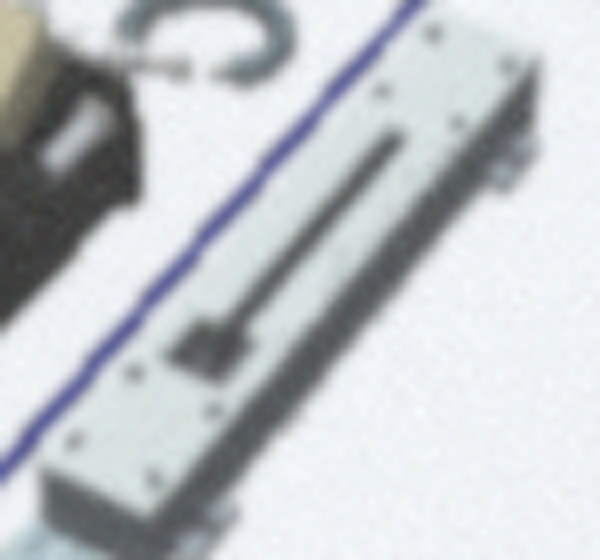

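Scene sees the pin and the entry both about 1 px above the prediction. That is a common offset, so their relative positions agree. Now go over the pin and down.

```bash
python3 -m creep '[[0,0,0,-0.04,0.008,0,1],[0,0,0,0,0,0.04,1],[0,0,0,0,0,0.04,1],[0,0,0,0,0,0,1]]'
python3 - <<'E'
from h import *
s=r.state(); print(s['tool_pos'],s['eef_rot'],s['wrist_force'])
E
```

```text
time_s: 3.82
tool_pos: [461.2, -289.4, 148.8]
eef_rot: [[0.029, 1.0, -0.006], [1.0, -0.029, 0.004], [0.004, -0.006, -1.0]]
wrist_force: [-0.2, 0.1, 0.5]
finger_gap: 85.3
[ 461.158 -289.436  148.781] [[ 0.029  1.    -0.006]
 [ 1.    -0.029  0.004]
 [ 0.004 -0.006 -1.   ]] [-0.223  0.061  0.54 ]
```

```bash
python3 -m creep '[[0,0,0,-0.001,0.001,0.04,1],[0,0,0,0,0,0.035,1],[0,0,0,0,0,0.02,1],[0,0,0,0,0,0,1],[0,0,0,0,0,0,1]]'
python3 - <<'E'
from h import *
im=r.read_camera("scene"); cv2.imwrite("pics/scene2.png",cv2.resize(im[80:200,270:410],None,fx=5,fy=5)[:,:,::-1])
s=r.state(); print(s['tool_pos'],s['eef_rot'],s['wrist_force'])
E
```

```text
time_s: 4.45
tool_pos: [465.2, -293.4, 58.0]
eef_rot: [[0.03, 1.0, 0.002], [1.0, -0.03, -0.001], [-0.001, 0.002, -1.0]]
wrist_force: [0.4, 0.5, 0.6]
finger_gap: 85.2
[ 465.191 -293.498   58.091] [[ 0.03   1.     0.002]
 [ 1.    -0.03  -0.001]
 [-0.001  0.002 -1.   ]] [ 0.291 -1.02  -1.487]
```

View pics/scene2.png

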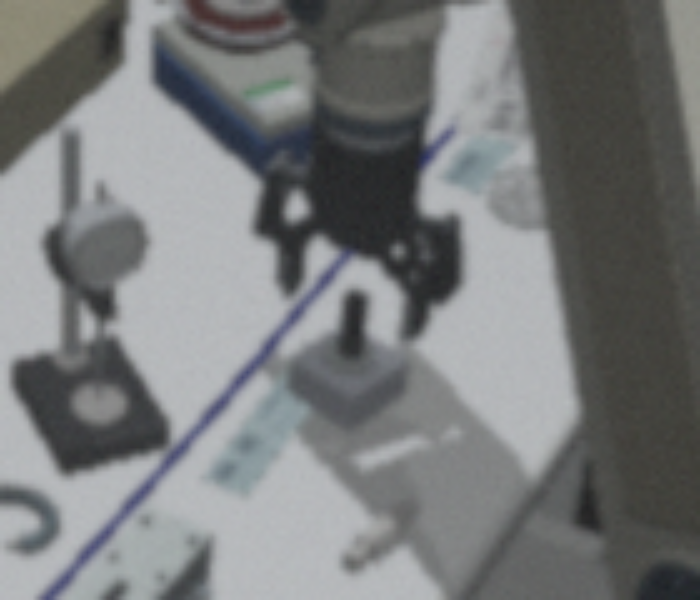

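The scene view shows the fingers straddling the handle (pin at about (352,325) in the crop). Lower the last 10 mm.

```bash
python3 -m creep '[[0,0,0,0,-0.002,0.009,1],[0,0,0,0,0,0,1],[0,0,0,0,0,0,1]]' 30
python3 - <<'E'
from h import *
s=r.state(); print(s['tool_pos'],s['eef_rot'],s['wrist_force'])
E
```

```text
time_s: 4.88
tool_pos: [461.9, -293.2, 47.4]
eef_rot: [[0.031, 1.0, -0.0], [1.0, -0.031, 0.0], [0.0, -0.0, -1.0]]
wrist_force: [0.0, -0.5, 0.2]
finger_gap: 85.4
[ 461.916 -293.151   47.362] [[ 0.031  1.    -0.   ]
 [ 1.    -0.031  0.   ]
 [ 0.    -0.    -1.   ]] [ 0.02  -0.499  0.167]
```

```bash
python3 -m creep '[[0,0,0,0,0,0,0],[0,0,0,0,0,0,0],[0,0,0,0,0,0,0],[0,0,0,0,0,0,0],[0,0,0,0,0,0,0]]' 40; python3 -m creep '[[0,0,0,0,0,0,0],[0,0,0,0,0,0,0]]'
```

```text
time_s: 5.5
tool_pos: [462.1, -293.2, 47.4]
eef_rot: [[0.031, 1.0, 0.0], [1.0, -0.031, -0.0], [-0.0, 0.0, -1.0]]
wrist_force: [0.8, 0.2, 1.3]
finger_gap: 16.8
time_s: 5.75
tool_pos: [462.0, -293.1, 47.4]
eef_rot: [[0.031, 1.0, 0.0], [1.0, -0.031, -0.0], [-0.0, 0.0, -1.0]]
wrist_force: [0.5, 0.7, 1.6]
finger_gap: 16.8
```

```bash
python3 -m creep '[[0,0,0,0,0,-0.02,0],[0,0,0,0,0,-0.04,0],[0,0,0,0,0,-0.04,0],[0,0,0,0.03,0,0,0],[0,0,0,0.045,0,0,0]]'; python3 -m creep '[[0,0,0,0.05,0.005,0,0],[0,0,0,0.05,0.005,0,0],[0,0,0,0.05,0.005,0,0],[0,0,0,0.05,0,0,0],[0,0,0,0.05,0,0,0]]';python3 -m creep '[[0,0,0,0.05,0,0,0],[0,0,0,0.03,0,0,0],[0,0,0,0.01,0,0,0],[0,0,0,0,0,0,0],[0,0,0,0,0,0,0]]'
python3 - <<'E'
from h import *
im=r.read_camera("scene"); cv2.imwrite("pics/scene3f.png",im[:,:,::-1]);cv2.imwrite("pics/scene3.png",cv2.resize(im[130:270,200:360],None,fx=5,fy=4)[:,:,::-1])
im=r.read_camera("top"); cv2.imwrite("pics/top3f.png",im[:,:,::-1]);cv2.imwrite("pics/top3.png",cv2.resize(im[140:240,200:340],None,fx=5,fy=5)[:,:,::-1])
s=r.state(); print(s['tool_pos'],s['eef_rot'],s['wrist_force'],s['finger_gap'])
E
```

```text
time_s: 6.38
tool_pos: [464.5, -218.2, 147.9]
eef_rot: [[0.033, 0.999, 0.001], [0.999, -0.033, -0.001], [-0.001, 0.001, -1.0]]
wrist_force: [0.9, 0.2, -1.8]
finger_gap: 17.1
time_s: 7.0
tool_pos: [486.5, 32.8, 147.1]
eef_rot: [[0.031, 1.0, -0.0], [1.0, -0.031, -0.0], [-0.0, -0.0, -1.0]]
wrist_force: [0.1, -0.7, -1.3]
finger_gap: 17.2
time_s: 7.62
tool_pos: [489.5, 120.3, 147.2]
eef_rot: [[0.031, 1.0, -0.001], [1.0, -0.031, -0.0], [-0.0, -0.001, -1.0]]
wrist_force: [-0.5, -0.3, -1.0]
finger_gap: 17.0
[489.606 120.191 147.261] [[ 0.032  0.999 -0.   ]
 [ 0.999 -0.032 -0.   ]
 [-0.    -0.    -1.   ]] [-0.772 -0.202 -1.635] 17.177741534500473
```

View pics/scene3.png

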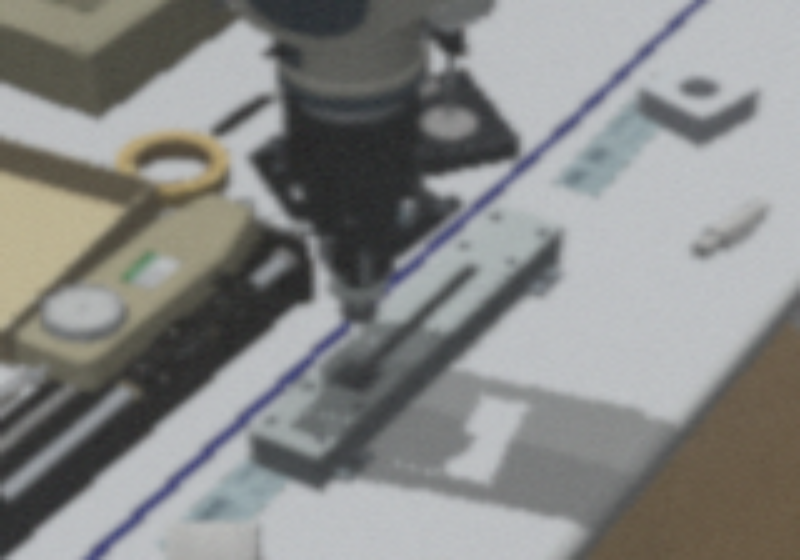

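View pics/top3.png

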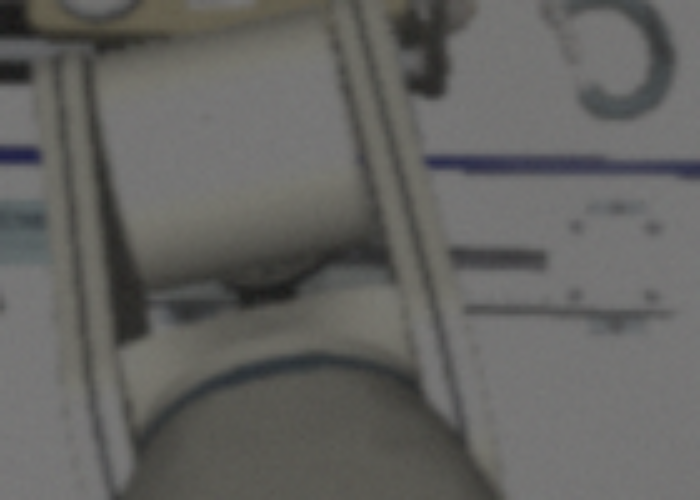

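```bash
python3 -m creep '[[0,0,0,0.0045,0.0005,0.02,0],[0,0,0,0,0,0.03,0],[0,0,0,0,0,0.006,0],[0,0,0,0,0,0,0],[0,0,0,0,0,0,0]]'
python3 - <<'E'
from h import *
im=r.read_camera("scene"); cv2.imwrite("pics/scene4f.png",im[:,:,::-1]);cv2.imwrite("pics/scene4.png",cv2.convertScaleAbs(cv2.resize(im[190:250,240:315],None,fx=10,fy=10,interpolation=cv2.INTER_CUBIC)[:,:,::-1],alpha=1.5))
s=r.state(); print(s['tool_pos'],s['eef_rot'],s['wrist_force'],s['finger_gap'])
t=s['tool_pos']; p=np.array([t[0],t[1]+1.15,0])
P=proj("scene",[p+[0,0,t[2]-15.4],p+[0,0,t[2]-9.4],p+[0,0,t[2]-42.4],[490.7,125.9,40]])+[0.1,-1]
print(P,(P-[240,190])*10)
E
```

```text
time_s: 8.35
tool_pos: [491.0, 125.6, 92.2]
eef_rot: [[0.031, 1.0, 0.001], [1.0, -0.031, 0.0], [0.0, 0.001, -1.0]]
wrist_force: [-0.8, 0.2, -1.6]
finger_gap: 16.7
[491.046 125.754  92.284] [[ 0.031  1.     0.002]
 [ 1.    -0.031  0.   ]
 [ 0.     0.002 -1.   ]] [-0.539  0.425 -1.796] 16.860113490408807
[[270.284 215.53 ]
 [270.249 214.177]
 [270.441 221.526]
 [270.765 223.517]] [[302.844 255.296]
 [302.492 241.77 ]
 [304.407 315.26 ]
 [307.647 335.166]]
```

View pics/scene4.png

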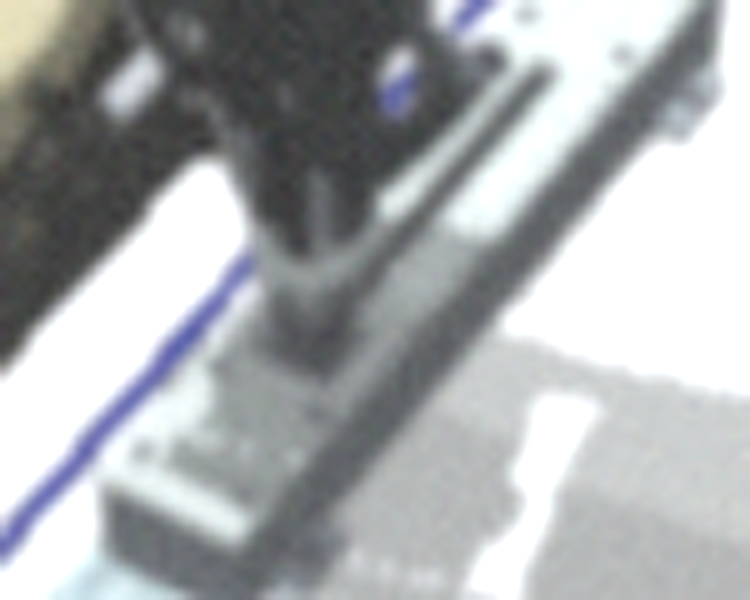

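Scene shows the flange about 0.5 px right of where I predicted, with the foot over the entry. Trim by 1 mm and lower gently, watching the force.

```bash
python3 -m creep '[[0,0,0,-0.001,-0.0005,0,0],[0,0,0,0,0,0,0],[0,0,0,0,0,0.007,0],[0,0,0,0,0,0.008,0],[0,0,0,0,0,0,0]]';python3 -m creep '[[0,0,0,0,0,0,0]]'
```

```text
time_s: 9.02
tool_pos: [489.1, 124.6, 75.4]
eef_rot: [[0.031, 1.0, -0.002], [1.0, -0.031, -0.0], [-0.0, -0.002, -1.0]]
wrist_force: [0.6, -0.7, -2.0]
finger_gap: 17.0
time_s: 9.15
tool_pos: [489.7, 124.7, 76.1]
eef_rot: [[0.031, 1.0, -0.0], [1.0, -0.031, -0.0], [-0.0, -0.0, -1.0]]
wrist_force: [0.2, -0.8, -1.1]
finger_gap: 17.1
```

The foot is 6 mm below the cover top with no contact force, so it is in the opening. Continue to the tracks.

```bash
python3 -m creep '[[0,0,0,0,0.0005,0.006,0],[0,0,0,0,0,0.006,0],[0,0,0,0,0,0,0],[0,0,0,0,0,0,0]]'; python3 -m creep '[[0,0,0,0,0,0.002,0],[0,0,0,0,0,0.0015,0],[0,0,0,0,0,0,0],[0,0,0,0,0,0,0]]'
```

```text
time_s: 9.65
tool_pos: [490.2, 124.7, 64.2]
eef_rot: [[0.031, 1.0, -0.0], [1.0, -0.031, -0.0], [-0.0, -0.0, -1.0]]
wrist_force: [0.8, -0.7, -1.1]
finger_gap: 16.8
time_s: 10.15
tool_pos: [490.5, 124.8, 61.0]
eef_rot: [[0.031, 1.0, 0.001], [1.0, -0.031, 0.0], [0.0, 0.001, -1.0]]
wrist_force: [0.9, 0.1, 2.5]
finger_gap: 17.1
```

Contact: wrist Fz rose from −1.2 to +2.5 N, which is the spring. Press about 2 mm more and begin drawing.

```bash
python3 -m creep '[[0,0,0,0,0,0.002,0],[0,0,0,0,0,0,0],[0,0,0,-0.002,0,0,0],[0,0,0,-0.002,0,0,0],[0,0,0,0,0,0,0]]'; python3 -m creep '[[0,0,0,-0.002,0,0,0],[0,0,0,-0.003,0,0,0],[0,0,0,-0.003,0,0,0],[0,0,0,-0.002,0,0,0],[0,0,0,0,0,0,0]]'
```

```text
time_s: 10.78
tool_pos: [490.3, 120.7, 58.9]
eef_rot: [[0.031, 1.0, 0.0], [1.0, -0.031, 0.0], [0.0, 0.0, -1.0]]
wrist_force: [0.2, 2.5, 3.5]
finger_gap: 17.1
time_s: 11.4
tool_pos: [489.8, 110.5, 58.8]
eef_rot: [[0.031, 1.0, -0.0], [1.0, -0.031, -0.0], [-0.0, -0.0, -1.0]]
wrist_force: [-0.2, 2.2, 2.9]
finger_gap: 17.1
```

```bash
python3 -m creep '[[0,0,0,-0.002,0,0,0],[0,0,0,-0.0025,0,0,0],[0,0,0,-0.0025,0,0,0],[0,0,0,-0.0025,0,0,0],[0,0,0,0,0,0,0]]'; python3 -m creep '[[0,0,0,-0.002,0,0,0],[0,0,0,-0.0025,0,0,0],[0,0,0,-0.0025,0,0,0],[0,0,0,-0.002,0,0,0],[0,0,0,0,0,0,0]]'
```

```text
time_s: 12.02
tool_pos: [489.5, 101.0, 58.8]
eef_rot: [[0.031, 1.0, -0.0], [1.0, -0.031, -0.0], [-0.0, -0.0, -1.0]]
wrist_force: [-0.2, 2.0, 2.3]
finger_gap: 17.0
time_s: 12.65
tool_pos: [489.3, 92.0, 58.8]
eef_rot: [[0.031, 1.0, -0.0], [1.0, -0.031, -0.0], [-0.0, -0.0, -1.0]]
wrist_force: [0.8, 2.4, 2.9]
finger_gap: 17.3
```

Pin at rail y ≈ 31, in the slot (steps 1 and 2 met by these numbers). Now creep in 3 mm calls, checking force after each.

```bash
python3 -m creep '[[0,0,0,-0.001,0,0,0],[0,0,0,-0.001,0,0,0],[0,0,0,-0.001,0,0,0],[0,0,0,0,0,0,0]]' | grep -v rot; python3 -m creep '[[0,0,0,-0.001,0,0,0],[0,0,0,-0.001,0,0,0],[0,0,0,-0.0005,0,0,0],[0,0,0,0,0,0,0]]'| grep -v rot
```

```text
time_s: 13.15
tool_pos: [489.2, 89.2, 58.8]
wrist_force: [0.1, 2.9, 3.8]
finger_gap: 17.2
time_s: 13.65
tool_pos: [489.1, 86.7, 58.8]
wrist_force: [-0.1, 3.2, 3.0]
finger_gap: 17.5
```

```bash
python3 -m creep '[[0,0,0,-0.001,0,0,0],[0,0,0,-0.001,0,0,0],[0,0,0,-0.0005,0,0,0],[0,0,0,0,0,0,0]]'| grep -v rot
```

```text
time_s: 14.15
tool_pos: [489.0, 84.2, 58.8]
wrist_force: [-0.2, 2.9, 2.8]
finger_gap: 17.2
```

```bash
python3 -m creep '[[0,0,0,-0.001,0,0,0],[0,0,0,-0.001,0,0,0],[0,0,0,-0.001,0,0,0],[0,0,0,0,0,0,0]]'| grep -v rot
```

```text
time_s: 14.65
tool_pos: [488.9, 81.1, 58.8]
wrist_force: [0.4, 3.3, 3.3]
finger_gap: 16.9
```

```bash
python3 -m creep '[[0,0,0,-0.001,0,0,0],[0,0,0,-0.001,0,0,0],[0,0,0,-0.001,0,0,0],[0,0,0,0,0,0,0]]'| grep -v rot
```

```text
time_s: 15.15
tool_pos: [488.8, 78.1, 58.8]
wrist_force: [-1.0, 1.7, 2.7]
finger_gap: 16.8
```

```bash
python3 -m creep '[[0,0,0,-0.001,0,0,0],[0,0,0,-0.001,0,0,0],[0,0,0,-0.001,0,0,0],[0,0,0,0,0,0,0]]'| grep -v rot
```

```text
time_s: 15.65
tool_pos: [488.7, 75.1, 58.8]
wrist_force: [-0.2, 3.2, 2.5]
finger_gap: 17.1
```

```bash
python3 -m creep '[[0,0,0,-0.001,0,0,0],[0,0,0,-0.001,0,0,0],[0,0,0,-0.001,0,0,0],[0,0,0,0,0,0,0]]'| grep -v rot
```

```text
time_s: 16.15
tool_pos: [488.7, 72.1, 58.8]
wrist_force: [0.5, 0.8, 3.4]
finger_gap: 17.4
```

```bash
python3 -m creep '[[0,0,0,-0.001,0,0,0],[0,0,0,-0.001,0,0,0],[0,0,0,-0.001,0,0,0],[0,0,0,0,0,0,0]]'| grep -v rot
```

```text
time_s: 16.65
tool_pos: [488.6, 69.2, 58.8]
wrist_force: [-0.3, 2.5, 3.1]
finger_gap: 17.1
```

```bash
python3 -m creep '[[0,0,0,-0.001,0,0,0],[0,0,0,-0.001,0,0,0],[0,0,0,-0.001,0,0,0],[0,0,0,0,0,0,0]]'| grep -v rot
```

```text
time_s: 17.15
tool_pos: [488.5, 66.1, 58.8]
wrist_force: [1.1, 2.1, 3.1]
finger_gap: 16.7
```

```bash
python3 -m creep '[[0,0,0,-0.001,0,0,0],[0,0,0,-0.001,0,0,0],[0,0,0,-0.001,0,0,0],[0,0,0,0,0,0,0]]'| grep -v rot
```

```text
time_s: 17.65
tool_pos: [488.0, 63.0, 58.6]
wrist_force: [-0.0, -0.2, -1.5]
finger_gap: 16.8
```

The foot dropped: Fz went from +3.1 to −1.5 N (pin weight only) and Fy fell to about 0, at rail y ≈ 2.4. Stop drawing and lower about 3 mm so the flange reaches the cover.

```bash
python3 -m creep '[[0,0,0,0,0,0.001,0],[0,0,0,0,0,0.001,0],[0,0,0,0,0,0.0006,0],[0,0,0,0,0,0,0],[0,0,0,0,0,0,0]]'
```

```text
time_s: 18.27
tool_pos: [488.4, 63.3, 56.2]
eef_rot: [[0.03, 1.0, 0.0], [1.0, -0.03, -0.0], [-0.0, 0.0, -1.0]]
wrist_force: [0.5, -0.6, -0.8]
finger_gap: 16.7
```

```bash
python3 -m creep '[[0,0,0,0,0,0.0005,0],[0,0,0,0,0,0,0],[0,0,0,0,0,0,0]]'; python3 -m creep '[[0,0,0,0,0,0,0.3],[0,0,0,0,0,0,0.5],[0,0,0,0,0,0,0.5],[0,0,0,0,0,0,0.5],[0,0,0,0,0,0,0.5]]'
```

```text
time_s: 18.65
tool_pos: [488.4, 63.2, 55.8]
eef_rot: [[0.031, 1.0, 0.0], [1.0, -0.031, -0.0], [-0.0, 0.0, -1.0]]
wrist_force: [0.6, 0.4, -1.2]
finger_gap: 16.9
time_s: 19.27
tool_pos: [488.4, 63.3, 55.7]
eef_rot: [[0.031, 1.0, 0.0], [1.0, -0.031, 0.0], [0.0, 0.0, -1.0]]
wrist_force: [0.2, -0.9, -0.4]
finger_gap: 42.5
```

Released. Retreat straight up, then clear sideways along −y so both cameras can see.

```bash
python3 -m creep '[[0,0,0,0,0,-0.02,0.5],[0,0,0,0,0,-0.05,0.5],[0,0,0,0,0,-0.05,0.5],[0,0,0,0,0,-0.04,0.5],[0,0,0,-0.04,0,0,0.5]]'; python3 -m creep '[[0,0,0,-0.055,0,0,0.5],[0,0,0,-0.055,0,0,0.5],[0,0,0,-0.055,0,0,0.5],[0,0,0,-0.055,0,0,0.5],[0,0,0,-0.055,0,0,0.5]]';  python3 -m creep '[[0,0,0,-0.03,0,0,0.5],[0,0,0,0,0,0,0.5],[0,0,0,0,0,0,0.5]]'
python3 - <<'E'
from h import *
a=r.read_camera("scene"); cv2.imwrite("pics/scene5f.png",a[:,:,::-1]);b=r.read_camera("top"); cv2.imwrite("pics/top5f.png",b[:,:,::-1])
A=cv2.resize(a[170:260,240:330],(595,595),interpolation=cv2.INTER_CUBIC);cv2.imwrite("pics/scene5.png",A[:,:,::-1])
B=cv2.resize(b[150:240,220:345],None,fx=6,fy=6,interpolation=cv2.INTER_CUBIC);cv2.imwrite("pics/top5.png",cv2.convertScaleAbs(B[:,:,::-1],alpha=1.5))
print(r.state()['time_s'])
P=[[488.4,64.4,z] for z in(96,71,46)]
print("exp",proj("top",P),proj("scene",P))
for n,im in(("top",b),("scene",a)):
    for s,p in blobs(im[:,:,::-1].copy(),*((265,295,175,205) if n=="top" else (265,305,185,230)),57 if n=="top" else 75,10): print(n,s,p.mean(0))
E
```

```text
time_s: 19.9
tool_pos: [489.6, 24.3, 219.3]
eef_rot: [[0.027, 1.0, 0.008], [1.0, -0.027, 0.001], [0.001, 0.007, -1.0]]
wrist_force: [0.6, -0.6, -0.4]
finger_gap: 42.4
time_s: 20.52
tool_pos: [478.4, -253.4, 215.8]
eef_rot: [[0.031, 1.0, 0.0], [1.0, -0.031, -0.0], [-0.0, 0.0, -1.0]]
wrist_force: [1.4, 0.4, 0.6]
finger_gap: 42.8
time_s: 20.9
tool_pos: [477.5, -280.9, 215.4]
eef_rot: [[0.031, 1.0, -0.001], [1.0, -0.031, 0.001], [0.001, -0.001, -1.0]]
wrist_force: [0.2, 0.7, -0.1]
finger_gap: 42.6
21.0
exp [[278.827 188.952]
 [278.816 189.854]
 [278.806 190.719]] [[281.527 199.628]
 [281.544 205.298]
 [281.56  210.842]]
top [277 187   5   7  22] [279.136 190.   ]
scene [279 198   6  13  55] [281.455 203.618]
scene [278 198  27  32 101] [291.624 214.634]
scene [267 220   8   6  26] [271.308 222.615]
```

View pics/scene5.png

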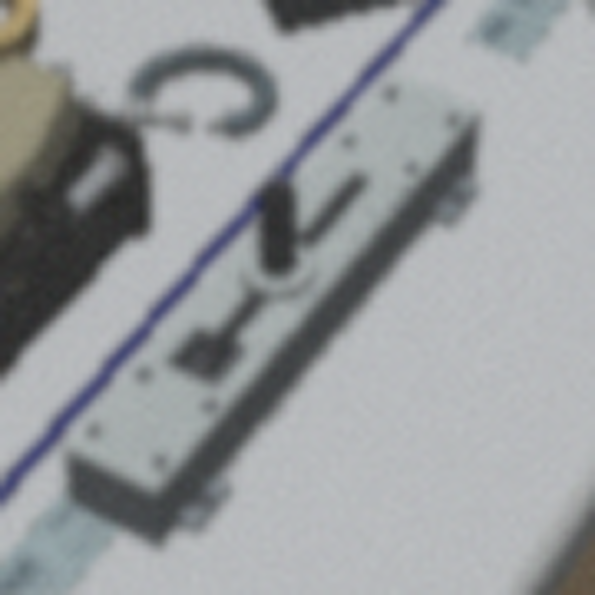

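View pics/top5.png

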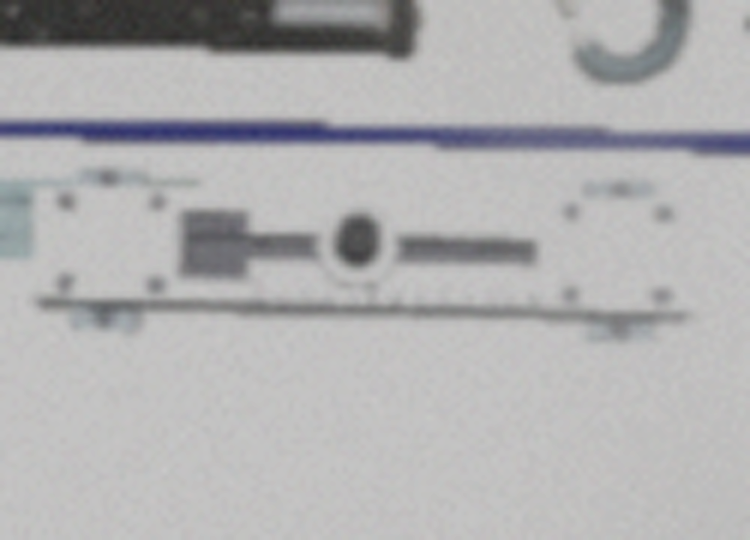

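Both views show the pin upright in the slot: handle at (278,225) in the scene crop and (358,240) in the top crop, with the flange round on the cover. I'll check the height and tilt more closely with the handle's ends, comparing against the pin's known pose in the stand.

Run:
```python
from h import *
def ends(f,c0,c1,r0,r1):
    g=cv2.cvtColor(cv2.imread(f),cv2.COLOR_BGR2GRAY).astype(float)
    return g[r0:r1,c0:c1]
a=ends("pics/scene1.png",336,346,134,158); b=ends("pics/scene5f.png",277,287,192,216)
# column minima profile across handle, threshold crossing
for n,x,r0,c0 in(("stand",a,134,336),("rail",b,192,277)):
    bg=np.median(x)
    v=np.sort(x,1)[:,:3].mean(1); print(n,v.round())
    print(edges(v,110)+r0)
    for k in range(len(v)):
        if v[k]<75: w=np.clip(110-x[k],0,None); print(k+r0,round((w*np.arange(10)).sum()/w.sum()+c0,2),end="; ")
    print()
print(proj("scene",[[462.2,-292,88],[462.2,-292,38]]),proj("scene",[[488.4,64.4,z] for z in(96,46,103,53)]))
t0=cv2.imread("pics/top0.png").astype(int);t5=cv2.imread("pics/top5f.png").astype(int)
d=abs(t0-t5).max(2)
for nm,(x,y) in dict(v=(187,197),w=(131,222),s=(366,234)).items(): print(nm,d[y-14:y+14,x-18:x+18].max(), d[y-14:y+14,x-18:x+18].mean())
```

```text
stand [133. 149. 164. 159. 114.  74.  60.  60.  59.  58.  57.  56.  58.  58.
  54.  56.  61.  81. 100. 105. 103. 113. 113. 100.]
[138.108 154.714 156.231]
139 340.7; 140 340.63; 141 340.51; 142 340.46; 143 340.39; 144 340.23; 145 340.2; 146 340.08; 147 340.01; 148 339.94; 149 339.82; 150 339.87; 
rail [118. 117. 112. 102. 100.  86.  67.  57.  53.  51.  51.  51.  50.  51.
  53.  54.  54.  53.  66. 100. 136. 128. 102.  88.]
[194.233 211.269 213.688]
198 281.47; 199 281.2; 200 280.84; 201 280.78; 202 280.79; 203 281.21; 204 281.55; 205 282.32; 206 282.2; 207 281.61; 208 281.64; 209 281.67; 210 281.48; 
[[340.941 140.278]
 [339.79  151.432]] [[281.527 199.628]
 [281.56  210.842]
 [281.522 198.018]
 [281.556 209.302]]
v 15 9.175595238095237
w 15 9.764880952380953
s 39 14.301587301587302
```

Run:
```python
import cv2,numpy as np
o=[]
for f in("pics/top0.png","pics/top5f.png"):
    im=cv2.imread(f); o.append(np.hstack([cv2.resize(im[y-18:y+18,x-22:x+22],None,fx=6,fy=6) for x,y in((187,197),(131,222),(366,234))]))
cv2.imwrite("pics/cmp.png",cv2.convertScaleAbs(np.vstack(o),alpha=1.5))
```

```text
(no output)
```

View pics/cmp.png

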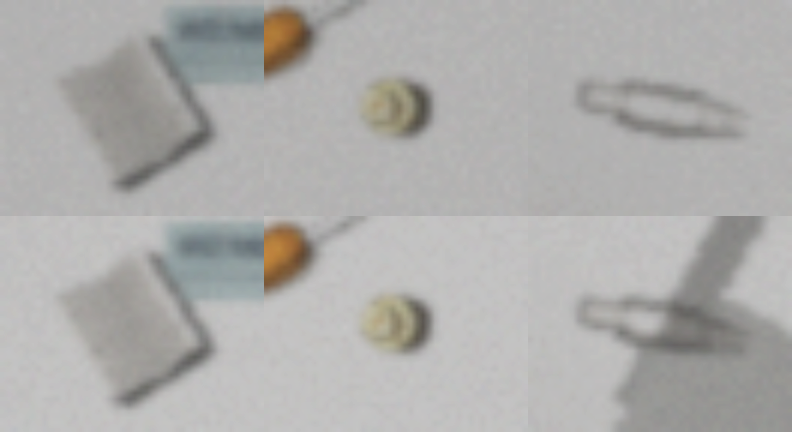

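The V-block, weight and shaft are in the same places before (top row) and after (bottom row). The difference at the shaft is only the arm's shadow. Handing in.

```bash
python3 -c "
from station import r
print(r.state()['time_s']); print(r.close_job())"
```

```text
21.0
the job is handed in; nothing more can be done
None
```

The stop pin is in the hidden notch, released and upright with its flange on the cover. I handed the job in at about 21 s; no verdict was reported.

**What I did:** I gripped the pin in its stand with the jaws across the slot and lowered its foot through the entry until the spring bore on the tracks with about 4–5 N. I then drew it along the slot, in 3 mm steps near the notch. At rail y ≈ +2 mm the vertical wrist reading fell from +3.1 N to −1.5 N (the pin's weight) and the drag vanished, so I stopped. I lowered it until the flange was about 0.3 mm above the cover by the arm's readings, released it and backed away.

**Last checks:**
- **Seating:** the lower edge of the handle in the scene picture fits a seated pin to about 0.2 px (1 mm). A pin still on the tracks would be about 1.5 px higher. The upper edge was blurred by the blue line behind it and only roughly agreed.
- **Position:** the pin looks upright and centred in the slot in both views.
- **Forces:** the largest sideways wrist reading while drawing was about 3.3 N. I read forces only at the end of each call, so a brief peak could have gone unseen.
- **Bystanders:** the V-block, the brass weight and the turned shaft are where they started. The only change at the shaft is the arm's shadow.
- **Disagreement:** the scene camera placed things about 1 px higher than the top camera predicted. The offset was the same at the stand and the rail, so I treated it as a calibration error.

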